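Charge the wind-tunnel air reservoir with the hand pump

ROBOT

A 7-joint arm with a two-finger parallel gripper is mounted at the origin on the work surface. World frame = base frame: x ahead of the robot, y to its left, z up, the work surface at z = 0. Lengths are in m, angles in rad, forces in N, time in s.
With the tool pointing down it reaches from about 0.4 to 0.9 m from the base axis. Payload 5.5 kg.
Tool frame: the origin (TCP) lies at the very end of the fingers, on their centre line; the grasp point (between the pads) lies manip.grasp_offset behind it (manip.grasp_offset is the distance from the TCP to the grasp point, in m); z points along the fingers, y is the line along which they close (so a half turn about z gives the same grasp; the last joint's range is limited). The gripper opens to 85 mm and grips with 20 to 120 N. Pads are 22 mm wide; open, the fingers measure 114 mm over their backs; the gripper's body (76 mm by 85 mm) begins 54 mm behind the grasp point. The pads swing forward as they close: fully open they stand 13 mm farther back than shut.
Start: joints at [1.477, 0.501, -0.427, 1.55, 0.221, 1.138, -0.21], TCP at [0.227, -0.609, 0.231] pointing down, gripper open.
Joint ranges: [-2.88, 2.88], [-0.31, 2.03], [-1.54, 1.56], [0.2, 2.42], [-1.41, 4.55], [0.19, 2.02], [-2.57, 2.57]. Speed limits (rad/s): [2.57, 2.57, 3.14, 3.14, 3.14, 3.14, 3.14].

INTERFACE

Orientations are given as [roll, pitch, yaw] about the fixed x, y, z axes, in that order (R = Rz(yaw) Ry(pitch) Rx(roll)).
In Python, from workcell import manip gives the robot as it stands. The module is installed in compiled form; this text tells all that it offers.
- The arm moves only by the shell command python3 -m pendant 'ROWS' [FORCE]. ROWS is JSON, one flat list of numbers, 5 for each row, row after row: the shift along the tool's x, y, z in units of 25 mm (1.0 is 25 mm), then the turn about the tool's z in units of 5 degrees (1.0 is 5 degrees), then the closure, from -1 (fully open) to 1 (shut). In form: [dx, dy, dz, spin, claw, dx, dy, dz, spin, claw, ...]. A call has 1 to 5 rows; each row shifts and turns the commanded pose from where the row before left it, along the tool's axes as they then stand; what a row does not reach is not made up. A row lasts 1/10 s, in which the tool goes at most 50 mm and 8.59 degrees, less where a joint would pass 70% of its speed; a pose out of reach is approached as far as the arm can. A call is refused whole if a number of a shift passes 1 or a number of a turn 1, either way. A call with a gripper value outside its range is refused whole. The fingers move at their own pace and stop on an object; FORCE is the grip in N (left out, the last holds). Time passes only in rows, so rows that do not move let the fingers close. It gives the time, the measured TCP pose, the force, the opening and the grip force at its end, in the units of the state.
- manip.sense(): the state, without advancing time (a new reading comes with each control period).
- manip.read_camera(name): name is "scene" or "top"; returns a dict with "img" (384x512x3 uint8, red, green, blue), "fx", "fy", "cx", "cy" (pixels), "k1" (the pictures are not rectified: a ray, as slopes to the right and down, at radius r is drawn at 1 + k1 r^2 times it, then the intrinsics apply), "T" (4x4, takes a point from camera to world coordinates). Camera axes: x right, y down, z forward; pixel columns grow to the right and rows downward; lengths in m; the calibration is good to about 2 mm. A picture is of the moment at which its call begins. There is no depth.
- manip.close_job(): hands the job in; it is judged then, once.
The state is a dict: "t": time; "joints": joint angles; "dq": joint speeds; "joint_torque": joint torques, N m; "eef_pos": TCP position; "eef_rot": TCP orientation; "contact_force": force on the tool from outside, world axes, zero at the start; "moment": the same for the moment, N m; "opening": finger opening in m; "grip_force": force on a finger pad.
Only numpy, scipy, OpenCV 4.12 (cv2) and the standard library are available. Lean on these libraries where they do the work, as an engineer would, in place of code of your own. Each camera call takes 0.05 s, during which the arm holds its last target. There are 200 camera calls.

TASK

Push the dust cover of the hand pump aside with a fingertip so that the plunger's head is clear, then press the plunger with full strokes, letting it come all the way up each time, until the indicator pin in the tower beside it has risen fully out. Leave the cover aside and the plunger up. Work only by pushing: do not touch the pin, and leave everything else on the bench where it stands.

Things in the scene. Friction and masses are not known exactly. Their poses are not given: they have to be found in the camera images.
- pump: hand pump, screwed down: an aluminium base plate 130 (its x) x 230 (its y) x 12 mm. Its origin is on the bench under the plunger's axis; z up. The steel barrel (48-54 dia, top 105 mm above the bench) stands at the origin; the grey indicator tower (44 x 38, top 110 mm) stands 85 mm along +y; the dark cover post (18 dia, top 155 mm) stands 62 mm along -y. The plate's middle is 12 mm along +y. Yaw varies by up to 0.4 rad
- plunger (a joint): travel of the plunger in m: 0 fully up, 0.030 fully down against a stop. A spring returns it: 6 N to start, 15 N at the bottom, plus 1 to 4 N of drag. A stroke counts as full if it goes down past about 0.025 and comes back up below about 0.003
- plunger_top (a point): centre of the flat top of the plunger's black round head, 44 dia x 12 thick, 150 mm above the bench when up; moves down with the plunger
- pin: the indicator pin: a steel cap 16 dia x 10 tall on a 10 mm dia rod that rises straight up out of the tower; do not touch. Its origin is on the tower's axis, at bench height when the pin is fully in, and rises with the pin
- pin_tip (a point): centre of the top of the pin's cap, 85 mm along the pump's +y from the plunger's axis: 120 mm above the bench when fully in, about 155 mm when fully out (it counts from 151.5). Starts at 120 to 132.5. A ratchet lifts it as the plunger goes down, by 3 to 11 mm at first and 6.5 at each later full stroke, and holds it (to 2 mm) as the plunger comes up; the last step but one is about 149. After 3 to 6 strokes it is out: further strokes lift it no more and do no harm
- cover (a joint): angle of the grey plastic dust cover in rad about the vertical axis of its post: 0 over the plunger's head, growing clockwise seen from above (from the pump's +y by way of its +x), to a stop at 2.2. Starts between 0 and 0.3; it stays where it is left; the head is clear from 0.85 and comfortably clear from 1.3. It moves with about 1.2 N at the knob
- cover_pivot (a point): point on the axis of the cover's post, at the post's top, 155 mm above the bench
- cover_knob (a point): centre of the top of the cover's upright round knob, 14 dia x 27 tall, 193 mm above the bench, 62 mm from the post's axis, in the middle of the cover's disc (54 dia, 158 to 166 mm above the bench). To open, push the knob sideways about the post
- weight: brass knobbed weight, 30 dia x 34 tall, standing on the pump's base plate near the barrel; origin at its underside's centre; a bystander
- beaker: open glass beaker, 68 dia x 85 tall, beside the pump's indicator end; origin at its underside's centre; a bystander
- collar: aluminium ring, 56 outer dia x 22 tall, flat on the bench beside the cover-post end of the pump; origin at its underside's centre; a bystander
- meter: black hand multimeter, 160 x 80 x 42, lying face up beyond the pump; origin at its underside's centre; a bystander
- screwdriver: screwdriver lying on the bench to the robot's right; origin at its underside's centre; a bystander
- jar: white jar with a black lid, 60 dia x 80 tall, to the robot's left; origin at its underside's centre; a bystander
- airfoil: cream wing section, 120 x 115 x 28, lying on the bench, far left; origin at its underside's centre; a bystander

How it is judged:
By the outcome, as a careful person would: the job done as asked, in the order asked, and still so for the second after the job is handed in, with the robot touching nothing.
It also fails if it takes over 58 s, if anything falls off the work surface, if the arm or the gripper's body presses on something with over 40 N, if the wrist force passes 120 N, or if a joint passes its speed limit or range.

## Working session

There is one attempt and no reset: what is moved stays moved. The work goes in short steps, Python scripts to look and compute and a shell command to move; the robot and the scene stay as the last step left them, time stands still between calls to the robot, and variables do not carry over. Pictures are saved under pics/ and viewed, at most 10 in all, crops included, and the job is handed in when it is done.

```bash
mkdir -p pics; cat > h.py <<'E'
import numpy as np, cv2
from workcell import manip
def cam(n):
    c=manip.read_camera(n); return c
def ray(c,u,v):
    K=np.array([[c["fx"],0,c["cx"]],[0,c["fy"],c["cy"]],[0,0,1.]])
    # model: xd = x(1+k1 r^2)
    x,y=cv2.undistortPoints(np.array([[[u,v]]],float),K,np.array([c["k1"],0,0,0.]))[0,0]
    T=np.array(c["T"]); return T[:3,3],T[:3,:3]@np.array([x,y,1.])
def onz(c,u,v,z):
    o,d=ray(c,u,v); return o+d*(z-o[2])/d[2]
def proj(c,p):
    T=np.array(c["T"]); q=T[:3,:3].T@(np.array(p)-T[:3,3]); x,y=q[:2]/q[2]; s=1+c["k1"]*(x*x+y*y)
    return c["fx"]*x*s+c["cx"],c["fy"]*y*s+c["cy"]
def save(c,name): cv2.imwrite(name,cv2.resize(c["img"][:,:,::-1],(800,600),interpolation=cv2.INTER_CUBIC))
E
python3 - <<'E'
from h import *
for n in("scene","top"):
    c=cam(n); save(c,f"pics/{n}0.png"); print(n,c["fx"],c["k1"],np.round(c["T"],3).tolist())
s=manip.sense(); print(s)
E
```

```text
scene 351.256323795062 0.00940921592747288 [[-0.046, 0.711, -0.702, 1.297], [0.999, 0.022, -0.044, 0.093], [-0.015, -0.703, -0.711, 0.823], [0.0, 0.0, 0.0, 1.0]]
top 407.13437715825813 0.04306829146822264 [[0.019, -0.999, 0.046, 0.546], [-0.999, -0.02, -0.029, 0.061], [0.03, -0.046, -0.999, 1.245], [0.0, 0.0, 0.0, 1.0]]
{'t': 0.1, 'joints': array([ 1.47720543,  0.50179958, -0.42686244,  1.55134746,  0.22080153,
        1.1383312 , -0.21030465]), 'dq': array([-0.00097761, -0.0012477 , -0.00113437, -0.0025674 , -0.00016567,
       -0.00023948,  0.00013333]), 'joint_torque': array([-1.16315277e-02, -5.70808303e+01, -5.83879128e+00, -2.81747961e+01,
        1.04904792e-02,  5.52501006e-03,  1.84821084e-05]), 'eef_pos': array([ 0.22679505, -0.60846521,  0.23033858]), 'eef_rot': array([-3.13977061e+00, -9.04002288e-05,  3.56883747e-01]), 'contact_force': array([ 0.37919599,  0.45543462, -0.40007532]), 'moment': array([-0.00382401,  0.02306867, -0.06479165]), 'grip_force': 0.0, 'opening': 0.08496953523943422}
```

View pics/scene0.png

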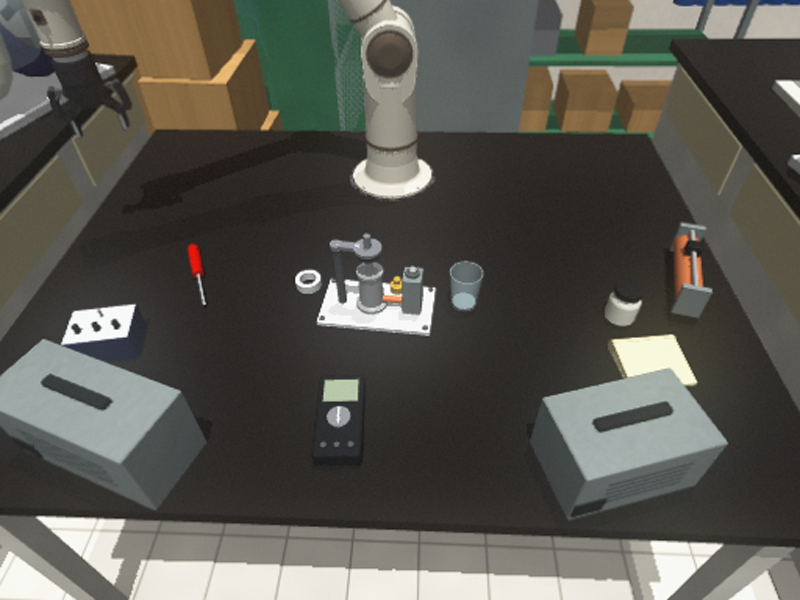

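View pics/top0.png

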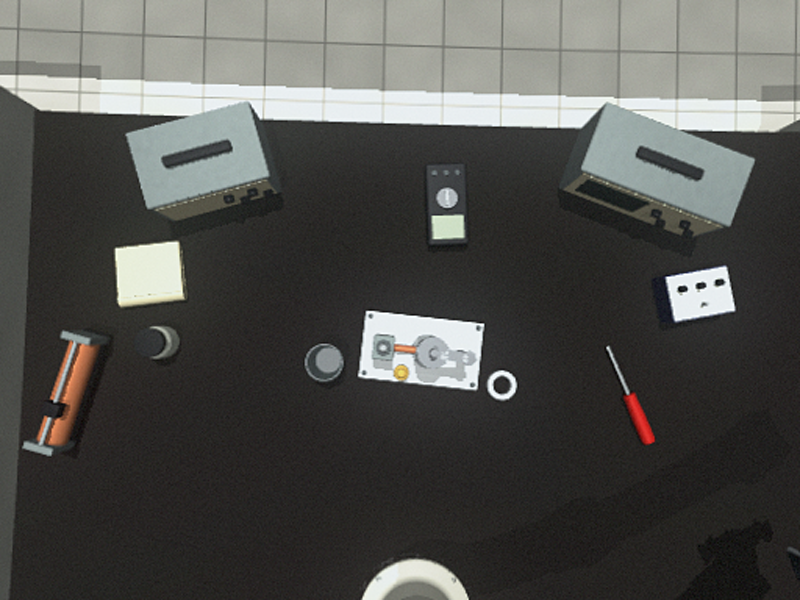

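The plate lies at about (420,350) in the enlarged top view, with the cover arm from the post at about (470,357) to the disc at about (432,350). In the scene view the knob is at about (367,240). Next I'll measure the plate and crop.

```bash
python3 - <<'E'
from h import *
c=cam("top"); im=c["img"]; hsv=cv2.cvtColor(im,cv2.COLOR_RGB2HSV)
m=((hsv[:,:,2]>200)&(hsv[:,:,1]<40)).astype(np.uint8); m[:190]=0;m[260:]=0;m[:,:225]=0;m[:,:0]=0;m[:,312:]=0
k=max(cv2.findContours(m,cv2.RETR_EXTERNAL,cv2.CHAIN_APPROX_NONE)[0],key=cv2.contourArea)
P=np.array([onz(c,u,v,.012)[:2] for u,v in k[:,0,:]],np.float32)
(cx,cy),wh,a=cv2.minAreaRect(P*1000); print(cx,cy,wh,a)
ang=np.deg2rad(a); 
# plate y axis = long axis, pointing to world +y
b=cv2.boxPoints(((cx,cy),wh,a)); e=[b[1]-b[0],b[2]-b[1]]; L=max(e,key=np.linalg.norm); L/=np.linalg.norm(L); L*=np.sign(L[1])
yaw=np.arctan2(-L[0],L[1]); o=np.array([cx,cy])/1000-.012*L; X=np.array([L[1],-L[0]])
print("yaw",yaw,"origin",o)
piv=np.r_[o-.062*L,.155]
s=cam("scene")
for n,p in dict(piv=piv,tip=np.r_[o+.085*L,.125],head=np.r_[o,.15]).items(): print(n,p,proj(c,p),proj(s,p))
for th in(0,.15,.3):
    d=np.cos(th)*L+np.sin(th)*X; p=np.r_[piv[:2]+.062*d,.193]; print(th,p,proj(c,p),proj(s,p))
for q,(u,v,w,h),f in((c,(220,190,120,75),"t1"),(s,(185,140,120,80),"s1")):
    cv2.imwrite(f"pics/{f}.png",cv2.resize(q["img"][v:v+h,u:u+w,::-1],None,fx=6,fy=6,interpolation=cv2.INTER_CUBIC))
E
```

```text
503.8655700683594 -1.8876266479492188 (229.73672485351562, 127.73575592041016) 84.64946746826172
yaw -0.09338445 origin [ 0.50274658 -0.01383534]
piv [ 0.49696516 -0.0755652   0.155     ] (np.float64(299.39307985377275), np.float64(228.60638047675678)) (np.float64(214.8611503988888), np.float64(157.97469449884943))
tip [0.51067273 0.07079431 0.125     ] (np.float64(244.8561323023986), np.float64(222.11301894799396)) (np.float64(263.9564450955562), np.float64(169.56823055845825))
head [ 0.50274658 -0.01383534  0.15      ] (np.float64(276.25524257916715), np.float64(225.93849314179874)) (np.float64(235.48796151637566), np.float64(160.90979324744902))
0 [ 0.50274658 -0.01383534  0.193     ] (np.float64(277.37881985242177), np.float64(226.6222818258223)) (np.float64(234.6491743735645), np.float64(149.4393626608661))
0.15 [ 0.51190646 -0.01539247  0.193     ] (np.float64(278.0411228904904), np.float64(223.0698589192959)) (np.float64(233.82364229811205), np.float64(151.43388213213453))
0.3 [ 0.52073079 -0.01830094  0.193     ] (np.float64(279.22340829660783), np.float64(219.66123737750013)) (np.float64(232.52442328606128), np.float64(153.37063163191803))
```

View pics/t1.png

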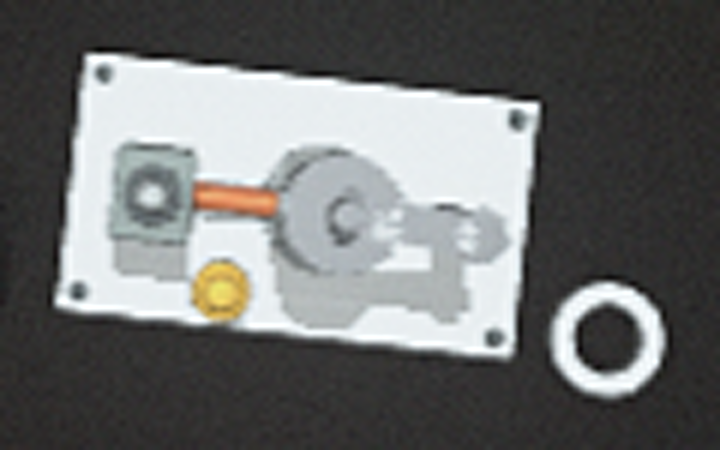

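View pics/s1.png

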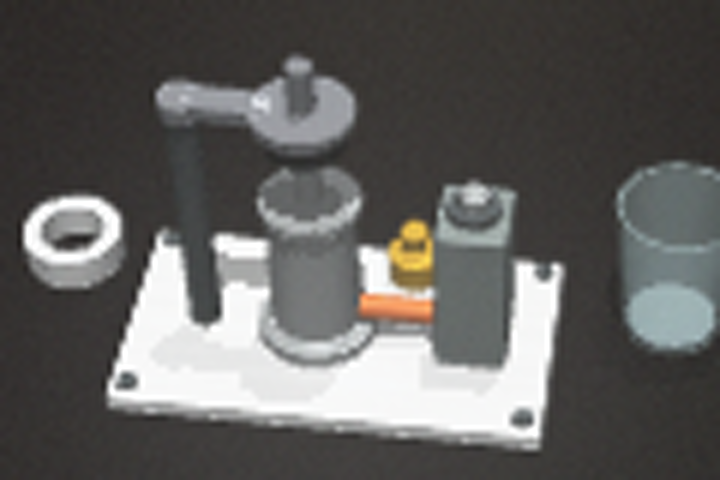

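The knob's top is at about (348,215) in the top crop and (298,64) in the scene crop, which puts the cover at about 0.05 rad. The origin is about (0.503, -0.014) with yaw about -0.093. I'll move over at height with the fingers closing.

```bash
python3 -m pendant '[0.5,-0.5,0,0,1, 0.9,-0.95,0,0,1, 0.9,-0.95,0,0,1, 0.9,-0.95,0,0,1, 0.9,-0.95,0,0,1]'; python3 -m pendant '[0.9,-0.95,0,0,1, 0.9,-0.95,0,0,1, 0.9,-0.95,0,0,1, 0.9,-0.95,0,0,1, 0.9,-0.95,0,0,1]'; python3 -c "
from workcell import manip; s=manip.sense(); print(s['joints'].round(2),manip.grasp_offset,s['eef_rot'])"
```

```text
t: 0.7
eef_pos: [0.2859, -0.4712, 0.2311]
eef_rot: [-3.141, -0.0, 0.357]
contact_force: [0.4, -0.3, 0.2]
opening: 0.0121
grip_force: 0.0
t: 1.2
eef_pos: [0.3498, -0.3206, 0.2313]
eef_rot: [3.141, 0.0, 0.357]
contact_force: [-0.5, -0.2, 0.4]
opening: 0.0002
grip_force: 0.0
[ 1.22  0.2  -0.59  1.97  0.13  1.01 -0.65] 0.0187 [3.14140416e+00 1.13732444e-04 3.56826725e-01]
```

```bash
python3 -m pendant '[0.865,-1,0,0,1, 0.865,-1,0,0,1, 0.865,-1,0,0,1, 0.865,-1,0,0,1, 0.865,-1,0,0,1]' >/dev/null; python3 -m pendant '[0.865,-1,0,0,1, 0.865,-1,0,0,1, 0.865,-1,0,0,1, 0.865,-1,0,0,1, 0.865,-1,0,0,1]'; python3 -m pendant '[0,0,0,-1,1, 0,0,0,-1,1, 0,0,0,-1,1, 0,0,0,-1,1, 0,0,0,-1,1]' >/dev/null;python3 -m pendant '[0,0,0,-1,1, 0,0,0,-1,1, 0,0,0,-1,1, 0,0,0,-1,1, 0,0,0,-1,1]' >/dev/null; python3 -m pendant '[0,0,0,-1,1, 0,0,0,-1,1, 0,0,0,-0.3,1, 0,0,0,0,1]'; python3 -c "
from workcell import manip; s=manip.sense(); print(s['joints'].round(2))"
```

```text
t: 2.2
eef_pos: [0.465, -0.011, 0.2314]
eef_rot: [3.141, -0.0, 0.357]
contact_force: [0.5, -0.1, 0.1]
opening: -0.0001
grip_force: 0.0
t: 3.6
eef_pos: [0.4647, -0.0122, 0.2313]
eef_rot: [-3.141, -0.0, 1.429]
contact_force: [0.2, 0.1, 0.0]
opening: 0.0001
grip_force: 0.0
[ 0.87  0.27 -1.03  1.98  0.27  1.03 -0.42]
```

```bash
python3 -m pendant '[0.16,0,0.75,0,1, 0,0,0.75,0,1, 0,0,0.75,0,1, 0,0,0,0,1]'; python3 -m pendant '[0,0.2,0,0,1, 0,0.25,0,0,1, 0,0.2,0,0,1, 0,0.1,0,0,1, 0,0,0,0,1]'
```

```text
t: 4.0
eef_pos: [0.4635, -0.0083, 0.1732]
eef_rot: [-3.137, -0.0, 1.429]
contact_force: [-0.4, 0.3, 0.9]
opening: 0.0001
grip_force: 0.0
t: 4.5
eef_pos: [0.4846, -0.0108, 0.1754]
eef_rot: [3.141, -0.0, 1.43]
contact_force: [0.3, 0.6, -0.6]
opening: 0.0003
grip_force: 0.0
```

```bash
python3 -m pendant '[0.065,0.22,0,1,1, 0.065,0.22,0,1,1, 0.065,0.22,0,1,1, 0.065,0.22,0,1,1, 0.065,0.22,0,1,1]'; python3 -m pendant '[0.065,0.22,0,1,1, 0.065,0.22,0,1,1, 0.065,0.22,0,1,1, 0.065,0.22,0,1,1, 0.065,0.22,0,1,1]';  python3 - <<'E'
from h import *
c=cam("scene"); cv2.imwrite("pics/s2.png",cv2.resize(c["img"][80:240,150:310,::-1],None,fx=3.7,fy=3.7,interpolation=cv2.INTER_CUBIC)); print(manip.sense()["joints"].round(2))
E
```

```text
t: 5.0
eef_pos: [0.5119, -0.0117, 0.175]
eef_rot: [-3.141, 0.001, 0.99]
contact_force: [-1.8, -0.2, 0.4]
opening: -0.0001
grip_force: 0.6
t: 5.5
eef_pos: [0.5373, -0.0241, 0.1749]
eef_rot: [-3.141, 0.001, 0.554]
contact_force: [-1.5, 0.7, 0.0]
opening: -0.0002
grip_force: 0.6
[ 0.57  0.43 -0.71  1.88  0.34  0.96 -1.32]
```

View pics/s2.png

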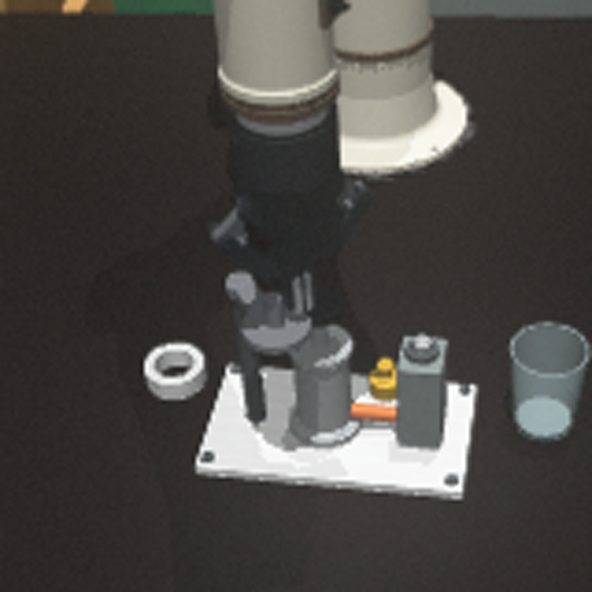

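The picture shows the cover swung about halfway, with its disc at about (275,330) and the finger behind the knob at about (300,290). I'll continue the arc.

```bash
python3 -m pendant '[0.065,0.22,0,1,1, 0.065,0.22,0,1,1, 0.065,0.22,0,1,1, 0.065,0.22,0,1,1, 0.065,0.22,0,1,1]'; python3 -m pendant '[0.065,0.22,0,1,1, 0.065,0.22,0,1,1, 0.065,0.22,0,1,1, 0.065,0.22,0,1,1, 0,0,0,0,1]'; python3 -m pendant '[0,-0.2,0,0,1, 0,-0.4,0,0,1, 0,-0.4,-0.5,0,1, 0,0,-0.8,0,1, 0,0,0,0,1]'; python3 -c "
from workcell import manip; s=manip.sense(); print(s['joints'].round(2))"
```

```text
t: 6.05
eef_pos: [0.5553, -0.0461, 0.175]
eef_rot: [-3.141, 0.0, 0.12]
contact_force: [-0.3, 1.3, 0.2]
opening: -0.0
grip_force: 0.7
t: 6.55
eef_pos: [0.5617, -0.0691, 0.175]
eef_rot: [3.141, -0.0, -0.228]
contact_force: [-0.4, -0.5, -0.2]
opening: -0.0001
grip_force: 0.0
t: 7.05
eef_pos: [0.5698, -0.0421, 0.211]
eef_rot: [-3.14, -0.006, -0.225]
contact_force: [0.4, 0.5, 0.2]
opening: -0.0001
grip_force: 0.0
[ 0.46  0.4  -0.54  1.78  0.24  1.03 -1.97]
```

```bash
python3 -m pendant '[-0.715,-0.125,0,0,1, -0.715,-0.125,0,0,1, -0.715,-0.125,0,0,1, -0.715,-0.125,0,0,1, 0,0,0,0,1]'; python3 - <<'E'
from h import *
c=cam("scene"); cv2.imwrite("pics/s3.png",cv2.resize(c["img"][100:230,170:300,::-1],None,fx=4.5,fy=4.5,interpolation=cv2.INTER_CUBIC))
o=np.array([.5027,-.0138]);L=np.array([.0932,.9956]);X=np.array([.9956,-.0932]);f=lambda p:(np.array(proj(c,p))-[170,100])*4.5
for th in(1.3,1.6,1.9): print(th,f(np.r_[o-.062*L+.062*(np.cos(th)*L+np.sin(th)*X),.193]))
print("head",f(np.r_[o,.15])," pin120/152",f(np.r_[o+.085*L,.12]),f(np.r_[o+.085*L,.152]))
E
```

```text
t: 7.55
eef_pos: [0.4986, -0.0144, 0.2075]
eef_rot: [3.141, 0.001, -0.225]
contact_force: [-0.0, -0.2, 0.1]
opening: -0.0002
grip_force: 0.0
1.3 [200.91898096 277.08907011]
1.6 [170.92899656 277.06536981]
1.9 [143.42227699 271.29454328]
head [294.75543319 274.04921504]  pin120/152 [422.84150932 318.63298615] [422.9231788  281.95506456]
```

View pics/s3.png

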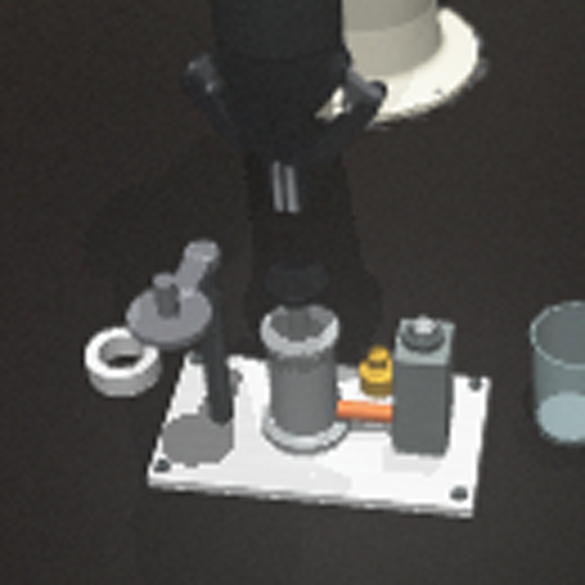

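The cover is at about 1.65 rad (knob at (166,278)). The head is clear at (296,277), and the pin cap is at (423,322), nearly fully in. Now the first stroke.

```bash
python3 -m pendant '[0.16,0,0.8,0,1, 0,0,0.8,0,1, 0,0,0.4,0,1, 0,0,0,0,1]'; python3 -m pendant '[0,0,0.3,0,1, 0,0,0.4,0,1, 0,0,0.4,0,1, 0,0,0.2,0,1, 0,0,0,0,1]'
```

```text
t: 8.0
eef_pos: [0.5039, -0.0169, 0.1562]
eef_rot: [-3.142, 0.003, -0.228]
contact_force: [0.4, -0.5, -0.1]
opening: -0.0
grip_force: 0.0
t: 8.5
eef_pos: [0.5059, -0.0167, 0.1263]
eef_rot: [-3.141, -0.003, -0.228]
contact_force: [-1.9, 0.1, 12.0]
opening: 0.0
grip_force: 5.9
```

```bash
python3 -m pendant '[0,0.04,0.15,0,1, 0,0,0,0,1, 0,0,0,0,1]';python3 -m pendant '[0,0,0.1,0,1, 0,0,0,0,1]'
```

```text
t: 8.8
eef_pos: [0.506, -0.0168, 0.1232]
eef_rot: [-3.141, -0.003, -0.227]
contact_force: [-3.6, 2.4, 13.8]
opening: 0.0003
grip_force: 6.6
t: 9.0
eef_pos: [0.506, -0.0168, 0.1208]
eef_rot: [-3.141, -0.003, -0.227]
contact_force: [-3.6, 1.9, 15.5]
opening: 0.0001
grip_force: 7.3
```

```bash
cat > look.py <<'E'
from h import *
import sys
c=cam("scene"); u,v=264,170
o=np.array([.5027,-.0138]);L=np.array([.0932,.9956])
tip=lambda z:(np.array(proj(c,np.r_[o+.085*L,z])))
print("tip rows 120/149/155",tip(.12).round(1),tip(.149).round(1),tip(.155).round(1))
g=cv2.cvtColor(c["img"],cv2.COLOR_RGB2GRAY); print(g[154:180,262:267].mean(1).round().astype(int).tolist(),"rows 154..")
if len(sys.argv)>1: cv2.imwrite(f"pics/{sys.argv[1]}.png",cv2.resize(c["img"][100:230,170:300,::-1],None,fx=4.5,fy=4.5,interpolation=cv2.INTER_CUBIC))
E
python3 -m pendant '[0,0,-0.4,0,1, 0,0,-0.5,0,1, 0,0,-0.5,0,1, 0,0,-0.1,0,1, 0,0,0,0,1]'; python3 look.py s4
```

```text
t: 9.5
eef_pos: [0.5045, -0.0182, 0.1566]
eef_rot: [3.141, -0.001, -0.228]
contact_force: [-0.2, -0.1, 0.3]
opening: -0.0001
grip_force: 0.0
tip rows 120/149/155 [264.  170.8] [264.  163.4] [264.  161.9]
[53, 53, 52, 53, 52, 53, 54, 55, 55, 55, 54, 55, 55, 60, 107, 180, 184, 160, 105, 89, 90, 99, 103, 76, 125, 168] rows 154..
```

View pics/s4.png

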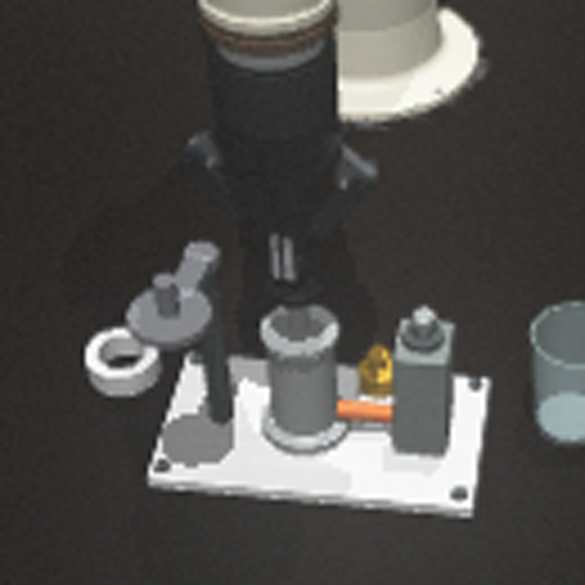

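The plunger came back up at (296,290) and the pin cap top has risen to about (423,313). I'll continue with full strokes.

```bash

python3 -m pendant '[0,-0.12,0.4,0,1, 0,0,0.5,0,1, 0,0,0.45,0,1, 0,0,0.2,0,1, 0,0,0,0,1]' | grep -E "eef_pos|contact"; python3 -m pendant '[0,0,0.02,0,1, 0,0,0,0,1]'| grep -E "eef_pos|contact"
python3 -m pendant '[0,0,-0.4,0,1, 0,0,-0.5,0,1, 0,0,-0.5,0,1, 0,0,-0.15,0,1, 0,0,0,0,1]'| grep -E "eef_pos|contact"; python3 look.py
```

```text
eef_pos: [0.5056, -0.0159, 0.1199]
contact_force: [-10.8, -3.3, 35.8]
eef_pos: [0.5056, -0.0158, 0.1198]
contact_force: [-11.3, -3.1, 39.7]
eef_pos: [0.5045, -0.0146, 0.1552]
contact_force: [-0.0, 0.4, -0.2]
tip rows 120/149/155 [264.  170.8] [264.  163.4] [264.  161.9]
[53, 53, 53, 52, 54, 54, 54, 54, 54, 54, 54, 55, 79, 170, 184, 179, 103, 105, 86, 86, 104, 97, 98, 76, 125, 168] rows 154..
```

```bash

python3 -m pendant '[0,0,0.4,0,1, 0,0,0.5,0,1, 0,0,0.4,0,1, 0,0,0.15,0,1, 0,0,0,0,1]' | grep -E "eef_pos|contact"; python3 -m pendant '[0,0,0,0,1, 0,0,0,0,1]'| grep -E "eef_pos|contact"
python3 -m pendant '[0,0,-0.4,0,1, 0,0,-0.5,0,1, 0,0,-0.4,0,1, 0,0,-0.15,0,1, 0,0,0,0,1]'| grep -E "eef_pos|contact"; python3 look.py
python3 -m pendant '[0,0,0.4,0,1, 0,0,0.5,0,1, 0,0,0.4,0,1, 0,0,0.15,0,1, 0,0,0,0,1]' | grep -E "eef_pos|contact"; python3 -m pendant '[0,0,0,0,1, 0,0,0,0,1]'| grep -E "eef_pos|contact"
python3 -m pendant '[0,0,-0.4,0,1, 0,0,-0.5,0,1, 0,0,-0.4,0,1, 0,0,-0.15,0,1, 0,0,0,0,1]'| grep -E "eef_pos|contact"; python3 look.py
```

```text
eef_pos: [0.5052, -0.0146, 0.12]
contact_force: [-3.7, -0.6, 18.9]
eef_pos: [0.5053, -0.0146, 0.1201]
contact_force: [-3.7, -0.9, 18.2]
eef_pos: [0.5044, -0.0149, 0.155]
contact_force: [0.1, -0.4, -0.5]
tip rows 120/149/155 [264.  170.8] [264.  163.4] [264.  161.9]
[51, 52, 54, 52, 54, 53, 54, 54, 54, 54, 67, 150, 177, 168, 121, 97, 80, 86, 94, 95, 105, 98, 95, 76, 125, 168] rows 154..
eef_pos: [0.5053, -0.0149, 0.1201]
contact_force: [-3.7, -1.2, 17.9]
eef_pos: [0.5053, -0.0149, 0.1201]
contact_force: [-3.6, -0.4, 17.5]
eef_pos: [0.5045, -0.0149, 0.1552]
contact_force: [-0.7, -0.7, 0.3]
tip rows 120/149/155 [264.  170.8] [264.  163.4] [264.  161.9]
[52, 51, 52, 52, 53, 53, 54, 53, 59, 110, 180, 179, 160, 102, 87, 80, 88, 94, 95, 102, 104, 97, 95, 74, 122, 168] rows 154..
```

```bash

for i in 1; do python3 -m pendant '[0,0,0.4,0,1, 0,0,0.5,0,1, 0,0,0.4,0,1, 0,0,0.15,0,1, 0,0,0,0,1]' | grep -E "eef_pos|contact"; python3 -m pendant '[0,0,0,0,1, 0,0,0,0,1]'>/dev/null
python3 -m pendant '[0,0,-0.4,0,1, 0,0,-0.5,0,1, 0,0,-0.4,0,1, 0,0,-0.15,0,1, 0,0,0,0,1]'| grep -E "eef_pos|contact"; python3 look.py; done
python3 -m pendant '[0,0,0.4,0,1, 0,0,0.5,0,1, 0,0,0.4,0,1, 0,0,0.15,0,1, 0,0,0,0,1]' | grep -E "eef_pos|contact"; python3 -m pendant '[0,0,0,0,1, 0,0,0,0,1]'>/dev/null
python3 -m pendant '[0,0,-0.4,0,1, 0,0,-0.5,0,1, 0,0,-0.4,0,1, 0,0,-0.15,0,1, 0,0,0,0,1]'| grep -E "eef_pos|contact"; python3 look.py
```

```text
eef_pos: [0.5053, -0.0149, 0.12]
contact_force: [-4.2, -0.6, 18.1]
eef_pos: [0.5045, -0.0149, 0.1551]
contact_force: [-0.4, -0.2, -0.1]
tip rows 120/149/155 [264.  170.8] [264.  163.4] [264.  161.9]
[52, 53, 52, 52, 53, 53, 55, 78, 170, 185, 179, 102, 100, 79, 87, 87, 88, 94, 95, 103, 106, 98, 95, 74, 122, 168] rows 154..
eef_pos: [0.5053, -0.0149, 0.12]
contact_force: [-3.6, -0.4, 17.5]
eef_pos: [0.5045, -0.015, 0.1552]
contact_force: [-0.2, -0.1, 0.1]
tip rows 120/149/155 [264.  170.8] [264.  163.4] [264.  161.9]
[52, 53, 53, 53, 53, 54, 55, 84, 182, 187, 177, 102, 93, 79, 87, 86, 88, 93, 96, 103, 106, 98, 95, 74, 122, 168] rows 154..
```

The sixth stroke gave no further rise, so the pin is fully out. I'll retreat and do a final check.

```bash
python3 -m pendant '[0,0,-0.8,0,1, 0,0,-1,0,1, 0,0,-1,0,1, -0.5,0,-1,0,1, -1,0,-0.5,0,1]'>/dev/null; python3 -m pendant '[-1,0,0,0,1, -1,0,0,0,1, -0.5,0,0,0,1, 0,0,0,0,1]'; python3 look.py s5
```

```text
t: 16.7
eef_pos: [0.4061, 0.0076, 0.2627]
eef_rot: [3.14, 0.001, -0.228]
contact_force: [-0.4, -0.0, 0.4]
opening: -0.0002
grip_force: 0.0
tip rows 120/149/155 [264.  170.8] [264.  163.4] [264.  161.9]
[53, 53, 54, 53, 53, 53, 56, 83, 182, 188, 178, 101, 94, 79, 88, 88, 89, 95, 95, 104, 107, 99, 96, 75, 123, 169] rows 154..
```

View pics/s5.png

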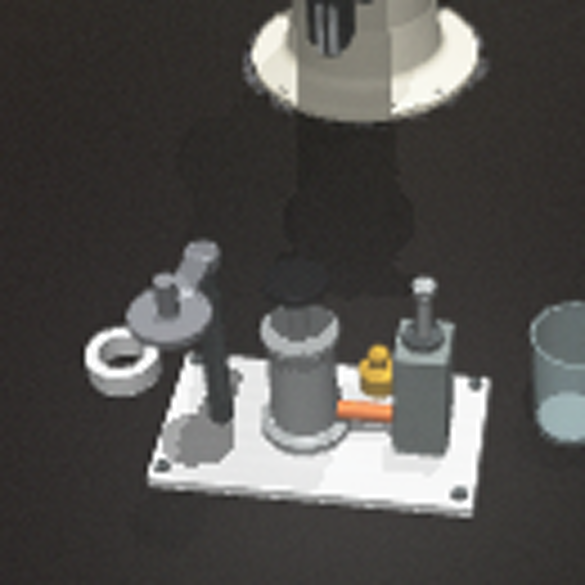

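The pin stands out at (425,283), the plunger head is up at (296,278), and the cover is aside at (166,280). The weight, collar and beaker have not moved.

```bash
python3 -c "
from workcell import manip; print(manip.close_job())"
```

```text
the job is handed in; nothing more can be done
None
```

The cover is pushed aside to about 1.65 rad, the indicator pin is fully out after six full strokes (the sixth gave no real further rise), the plunger is up, and the job was handed in at about 17 s; the second stroke pressed the stop at 39.7 N vertically (about 41 N in all) with the fingertips, and the later strokes stayed under 20 N.

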